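# Complete the row in the drop-front crate

## Task

A cast tortoise has been left on the lowered front of the wooden crate. Without lifting it or tipping it over, slide it into the crate so that it stands midway between the owl and the gourd, in line with them and square to the crate, with its head still towards the open front; then swing the front fully up so that it stands upright and closes the crate. Leave the owl, the gourd and the things on the bench around the crate where they are.

Things in the scene. Friction and masses are not known exactly. Their poses are not given: they have to be found in the camera images.
- crate: Open-topped wooden crate fixed to the bench, inner width 420 mm (y). Origin on the bench top under the middle of the hinge line; x points from the open front into the crate, y to its left. Floor from x = 0 to 173 mm (back board), 36 mm above the bench. Heights above the bench: sides (12 mm thick) 144 mm, their front posts (x 0 to 20 mm) 180 mm, back board 86 mm.
- front (a joint): Bottom-hinged plywood front, 400 mm wide (y), 145 mm from hinge to free edge, 12 mm thick. 0 = lowered, level towards the robot, upper face flush with the crate's floor (36.5 mm above the bench); 1.571 = upright, crate closed. Stiff hinge: it stays within about 25 degrees of upright, and falls back down from lower.
- front_hinge (a point): Middle of the front's hinge axis (along the crate's y), 2 mm before the crate's floor, 36.5 mm above the bench.
- front_grip (a point): Point in the front's wooden tongue, a tab 22 mm wide (y), 12 mm thick, standing out 48 mm beyond the middle of the free edge in the plane of the front. It lies 172 mm from the hinge axis, 21 mm before the tongue's end, mid-thickness: 30 mm above the bench when lowered, 209 mm when upright. Can be pinched by its two sides from above.
- tortoise: Black cast tortoise on a square plinth 90 x 90 mm and 34 mm high, 67 mm high over the shell, 0.5 to 0.9 kg. Origin at the centre of its underside; x points from head to tail (the head is at -x), z up. It starts standing on the lowered front, head roughly towards the robot.
- owl: Black cast owl with two pointed ears, round foot 72 mm across, 124 mm high, standing in the crate. Origin at the centre of its underside, axes parallel to the crate's. Owl and gourd stand 210 mm apart (centre to centre) in a row parallel to the hinge, either of them on the left.
- gourd: Black cast bottle gourd (two bulges and a stalk), round foot 72 mm across, 125 mm high, standing in the crate in the same row as the owl. Origin at the centre of its underside, axes parallel to the crate's.
- jar: Brown glass lacquer jar with white cap, 60 mm across, 80 mm high, on the bench beside the crate; a bystander. Origin at the centre of its underside.
- brush: Brush about 180 mm long lying on the bench beside the crate; a bystander. Origin on its underside, x along it.
- pot: White ceramic cup 70 mm across, 60 mm high, on the bench beside the crate; a bystander. Origin at the centre of its underside.
Not all that is in view belongs to the job. Leave any blue or turquoise look-alike of the tortoise alone.

How it is judged (in metres and radians):
On the way, in this order (a step that is already met when the one before it is completed fails the run):
1. the tortoise stands in its place between the owl and the gourd (horizontal distance between tortoise and owl below 0.118 m and horizontal distance between tortoise and gourd below 0.118 m and x of tortoise in the frame of owl between -0.013 and 0.013 m and x of tortoise in the frame of gourd between -0.013 and 0.013 m and angle between the x axis of tortoise and the x axis of crate, either way round below 0.17 rad and angle between tortoise's own z axis and vertical below 0.06 rad and z of tortoise in the frame of crate below 0.042 m and x of crate in the frame of tortoise below -0.03 m), for 0.2 s.
2. then the front is swung fully up (value of joint front above 1.49 rad), for 0.2 s.
At the end, for the whole second after the job is handed in: Tortoise upright and at rest on the crate floor, its centre within 118 mm of both the owl's and the gourd's centre (they are 210 mm apart) and within 13 mm of their row line, square to the crate within 0.17 rad, head to the front; crate front upright within 0.08 rad, at rest (all of step 1 and value of joint front above 1.49 rad and linear speed of tortoise below 0.01 m/s and velocity of joint front below 0.05 rad/s); the robot touches nothing.
It fails at once if the owl or the gourd is shifted by more than 12 mm or tipped (distance of any of owl, gourd from where it was at the start of the episode above 0.012 m or angle between any of owl, gourd's own z axis and vertical above 0.2 rad).
It fails at once if the tortoise is lifted more than 15 mm or tipped by more than 0.3 rad (z of tortoise in the frame of crate above 0.052 m or angle between tortoise's own z axis and vertical above 0.3 rad).
It fails at once if the jar, the brush or the cup is moved by more than 20 mm (distance of any of jar, brush, pot from where it was at the start of the episode above 0.02 m).
It also fails if it takes over 64 s, if anything falls off the work surface, if the arm or the gripper's body presses on something with over 40 N, if the wrist force passes 120 N, or if a joint passes its speed limit or range.

## Robot

A 6-joint arm with a two-finger parallel gripper is mounted at the origin on the work surface. World frame = base frame: x ahead of the robot, y to its left, z up, the work surface at z = 0. Lengths are in mm, angles in rad, forces in N, time in s.
With the tool pointing down it reaches from about 425 to 950 mm from the base axis. Payload 3.5 kg.
Tool frame: the origin (TCP) lies at the very end of the fingers, on their centre line; the grasp point (between the pads) lies 19 mm behind it; z points along the fingers, y is the line along which they close (so a half turn about z gives the same grasp; the last joint's range is limited). The gripper opens to 85 mm and grips with 20 to 120 N. Pads are 22 mm wide; open, the fingers measure 114 mm over their backs; the gripper's body (76 mm by 85 mm) begins 54 mm behind the grasp point. The pads swing forward as they close: fully open they stand 13 mm farther back than shut.
Start: joints at [-1.425, 0.286, 1.577, -0, 1.279, -0.15], TCP at [196.79, -645.662, 231.325] pointing down, gripper open.
Joint ranges: [-2.77, 2.77], [-0.9, 2.22], [0.21, 2.48], [-1.53, 4.67], [0.24, 2.81], [-2.84, 2.84]. Speed limits (rad/s): [2.79, 2.79, 3.14, 3.14, 3.14, 3.14].

## Interface

Orientations are given as a rotation vector (axis times angle).
In Python, from bench import state, capture, sign_off gives the robot as it stands.
- The arm moves only by the tool arm_command, never from a script. Its argument "series" is a list that holds one entry, the list of rows, each a list of 7 numbers: the opening, from 0 (shut) to 1 (fully open), then the shift along the tool's x, y, z in mm, then the turn, a rotation vector about the tool's x, y, z in degrees. In form: [[[fingers, tx, ty, tz, wx, wy, wz], ...]]. A call has 1 to 20 rows; each row is the pose to reach, as a shift and turn from the pose commanded when the call began, along the tool's axes at that moment; what a row does not reach only later rows make up. A row lasts 1/10 s, in which the tool goes at most 50 mm and 8.59 degrees, less where a joint would pass 70% of its speed; a pose out of reach is approached as far as the arm can. A call with a gripper value outside its range is refused whole. The fingers move at their own pace and stop on an object; "force" is the grip in N (left out, the last holds). Time passes only in rows, so rows that repeat a pose let the fingers close. It gives the time, the measured TCP pose, the force, the opening and the grip force at its end, in the units of the state.
- state(): the state, without advancing time (a new reading comes with each control period).
- capture(name): name is "scene" or "top" or "wrist"; returns a dict with "image" (480x640x3 uint8, red, green, blue), "fx", "fy", "cx", "cy" (pixels), "cam_to_world" (4x4, takes a point from camera to world coordinates); the wrist camera has in their place "hand_eye" (4x4, takes a point from camera to tool coordinates, whose origin is the TCP and whose axes are the flange's). Camera axes: x right, y down, z forward; pixel columns grow to the right and rows downward; lengths in mm; the calibration is good to about 2 mm. A picture is of the moment at which its call begins: read the wrist's pose just before it. There is no depth.
- sign_off(): hands the job in; it is judged then, once.
The state is a dict: "time_s": time; "qpos": joint angles; "qvel": joint speeds; "joint_efforts": joint torques, N m; "tool_pos": TCP position; "orientation": TCP orientation; "wrist_force": force on the tool from outside, world axes, zero at the start; "wrist_torque": the same for the moment, N m; "grip_width": finger opening in mm; "grasp_force": force on a finger pad.
Only numpy, scipy, OpenCV 4.12 (cv2) and the standard library are available. Lean on these libraries where they do the work, as an engineer would, in place of code of your own. Each camera call takes 0.05 s, during which the arm holds its last target. There are 200 camera calls.

## Working session

There is one attempt and no reset: what is moved stays moved. The work goes in short steps, Python scripts to look and compute and a tool call to move; the robot and the scene stay as the last step left them, time stands still between calls to the robot, and variables do not carry over. Pictures are saved under pics/ and viewed, at most 13 in all, crops included, and the job is handed in when it is done.

Besides the shell and the picture viewer there is one more tool, called after ">>>" as a command line: name --argument value ..., lists and objects as JSON in quotes. arm_command: Moves the arm, as the interface text tells. Its arguments: {"type":"object","properties":{"series":{"type":"array","items":{"type":"array","items":{"type":"array","items":{"type":"number"}}}},"force":{"type":"number"}},"required":["series"]}

```bash
mkdir -p pics; cat > h.py <<'E'
import numpy as np, cv2
from bench import state, capture, sign_off
from scipy.spatial.transform import Rotation as R
def snap(n,f):
    s=state(); c=capture(n); cv2.imwrite('pics/'+f,c['image'][:,:,::-1]); 
    if n=='wrist':
        T=np.eye(4);T[:3,:3]=R.from_rotvec(s['orientation']).as_matrix();T[:3,3]=s['tool_pos']
        c['cam_to_world']=T@np.array(c['hand_eye'])
    np.savez('pics/'+f[:-4],**{k:np.array(v) for k,v in c.items()}); return c
def load(f): return dict(np.load('pics/'+f+'.npz'))
def ray(c,u,v):
    T=np.array(c['cam_to_world']);d=T[:3,:3]@np.array([(u-c['cx'])/c['fx'],(v-c['cy'])/c['fy'],1]);return T[:3,3],d/np.linalg.norm(d)
def plane(c,u,v,z):
    o,d=ray(c,u,v);return o+d*(z-o[2])/d[2]
def proj(c,p):
    T=np.linalg.inv(c['cam_to_world']);q=T[:3,:3]@np.array(p)+T[:3,3];return np.array([c['fx']*q[0]/q[2]+c['cx'],c['fy']*q[1]/q[2]+c['cy']])
def tri(*cs):
    A=np.zeros((3,3));b=np.zeros(3)
    for c,u,v in cs:
        o,d=ray(c,u,v);P=np.eye(3)-np.outer(d,d);A+=P;b+=P@o
    p=np.linalg.solve(A,b);return p,[np.linalg.norm((np.eye(3)-np.outer(ray(*x)[1],ray(*x)[1]))@(p-ray(*x)[0])).round(1) for x in cs]
E
python3 - <<'E'
from h import *
for n in ['scene','top','wrist']:
    c=snap(n,n+'1.png'); print(n,c['fx'],np.array(c['cam_to_world']).round(2).tolist())
print(state())
E
```

```text
scene 559.6616102929845 [[-0.6, 0.56, -0.57, 1170.17], [0.8, 0.41, -0.44, 498.02], [-0.01, -0.72, -0.69, 851.83], [0.0, 0.0, 0.0, 1.0]]
top 551.2787665714391 [[-0.0, -1.0, 0.09, 410.25], [-1.0, 0.0, 0.02, 14.58], [-0.02, -0.09, -1.0, 1345.96], [0.0, 0.0, 0.0, 1.0]]
wrist 337.3833808900038 [[0.29, -0.91, -0.29, 271.39], [-0.96, -0.28, -0.09, -623.5], [-0.0, 0.31, -0.95, 372.41], [0.0, 0.0, 0.0, 1.0]]
{'time_s': 0.15, 'qpos': array([-1.42503353e+00,  2.87023733e-01,  1.57785357e+00,  1.15364165e-05,
        1.27861601e+00, -1.50006663e-01]), 'qvel': array([ 0.00031243, -0.0029685 , -0.00480389, -0.00012002,  0.00067219,
       -0.00028612]), 'joint_efforts': array([ 7.54353005e-04, -4.06604934e+01, -2.93139696e+01, -1.18364260e-04,
        3.99179145e-03, -6.61344856e-06]), 'tool_pos': array([ 196.69658949, -645.16191215,  230.21692902]), 'orientation': array([-3.10542296e+00, -4.62616767e-01, -2.36691418e-05]), 'wrist_force': array([-0.81923821,  0.41688322, -1.00070719]), 'wrist_torque': array([0.01063695, 0.0105243 , 0.07308199]), 'grasp_force': 0.0, 'grip_width': 85.38582531331265}
```

View pics/top1.png

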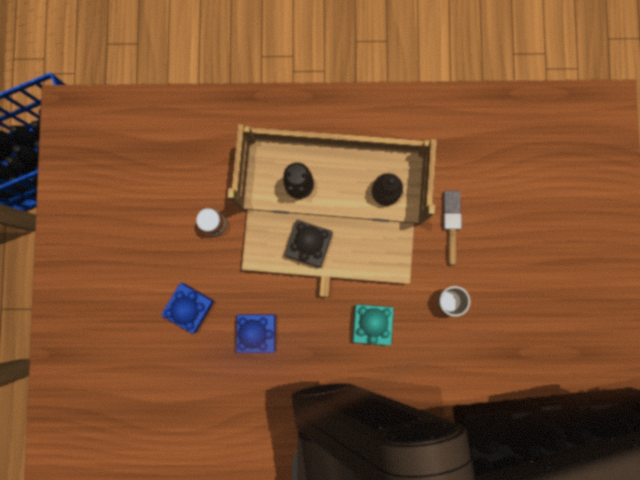

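View pics/scene1.png

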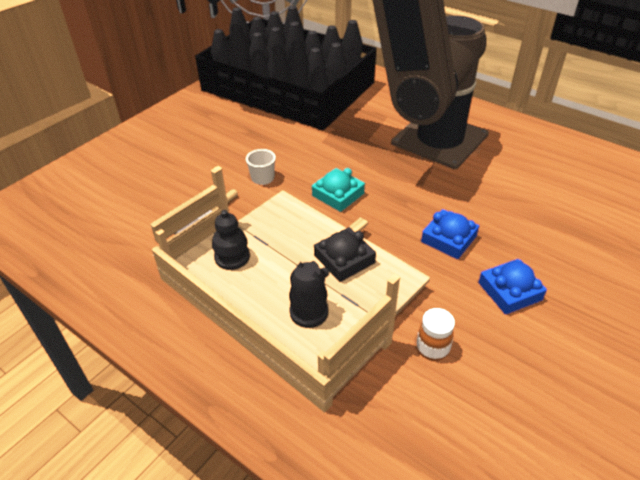

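Top view: the owl is at about (298,180), the gourd at (387,189) and the tortoise at (308,243), turned by roughly 12°. The panel corners are about (245,210), (413,224), (410,283) and (241,271), and the tongue is at (324,286). The scene view shows the same layout: owl near (309,305), gourd near (231,250). Next I'll measure in both views.

```bash
cat > m.py <<'E'
from h import *
def black(c,box):
    im=c['image'];x0,y0,x1,y1=box
    m=np.zeros(im.shape[:2],np.uint8);m[y0:y1,x0:x1]=(im[y0:y1,x0:x1].max(2)<62)*255
    m=cv2.morphologyEx(m,cv2.MORPH_OPEN,np.ones((3,3),np.uint8))
    k=max(cv2.findContours(m,0,2)[0],key=cv2.contourArea);return k
E
python3 - <<'E'
from m import *
t=load('top1');s=load('scene1')
hsv=cv2.cvtColor(t['image'],cv2.COLOR_RGB2HSV)
print('wood',hsv[255,260],'bench',hsv[300,300],'tort',t['image'][243,310],t['image'][232,292])
m=((hsv[...,0]>=13)&(hsv[...,0]<28)&(hsv[...,2]>120)&(hsv[...,1]<170)).astype(np.uint8)*255
m[:120]=0;m[300:]=0;m[:,:225]=0;m[:,440:]=0
cv2.imwrite('pics/mask.png',m)
K=black(t,(270,215,345,272));r=cv2.minAreaRect(K);b=cv2.boxPoints(r);print('tort',cv2.contourArea(K),r)
P=np.array([plane(t,u,v,70.5)[:2] for u,v in b]);print(P.round(1),np.linalg.norm(np.diff(P,axis=0),axis=1))
for n,bt in [('owl',(275,150,325,205)),('gourd',(365,165,412,215))]:
    K=black(t,bt);print(n,cv2.boundingRect(K),cv2.minEnclosingCircle(K))
for n,bs in [('owl',(280,250,335,335)),('gourd',(205,205,255,275)),('tort',(305,222,385,285))]:
    K=black(s,bs);print('s',n,cv2.boundingRect(K))
big=np.hstack([cv2.resize(t['image'][115:305,225:445],None,fx=3,fy=3,interpolation=2)]);cv2.imwrite('pics/c1.png',big[:,:,::-1])
E
```

```text
wood [ 17 118 198] bench [ 11 173 128] tort [57 52 45] [87 71 57]
tort 879.5 ((307.48968505859375, 243.74673461914062), (33.179141998291016, 36.211177825927734), 17.650123596191406)
[[505.6 117.2]
 [586.2  91.7]
 [562.2  18. ]
 [481.9  43.8]] [84.59085254 77.5306365  84.37102892]
owl (284, 168, 29, 31) ((296.1470642089844, 181.85293579101562), 16.600479125976562)
gourd (372, 175, 30, 30) ((386.5, 189.5), 15.508162498474121)
s owl (290, 250, 45, 77)
s gourd (213, 221, 36, 48)
s tort (305, 249, 70, 36)
```

View pics/c1.png

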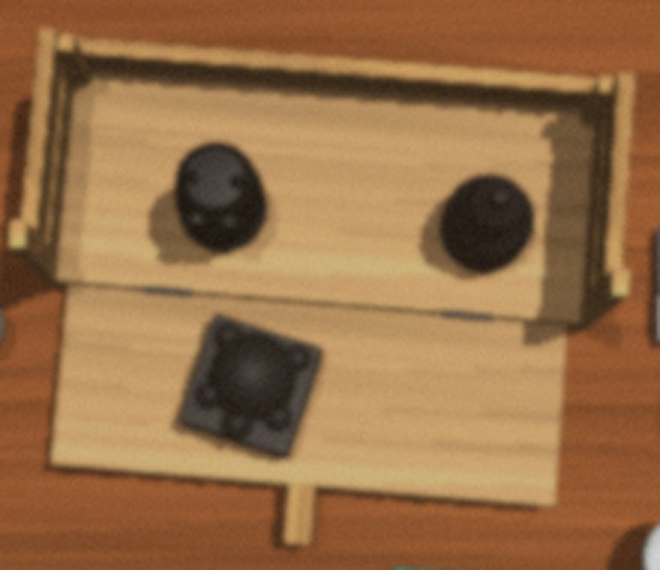

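The enlarged crop shows panel corners at crop pixels (68,284), (566,322), (553,504) and (52,465), and the tongue end at (297,545). The tortoise plinth corners are at (217,316), (322,351), (283,457) and (178,429), with the head at (236,428).

```bash
python3 - <<'E'
from m import *
t=load('top1');s=load('scene1')
f=lambda u,v:(u/3+225-1/3,v/3+115-1/3)
pc=[plane(t,*f(*p),36.5) for p in [(68,284),(566,322),(553,504),(52,465),(299,487),(297,545)]]
pc=np.array(pc)[:,:2];print('panel',pc.round(1).tolist());
hl,hr,fr,fl=pc[:4]
print('widths',np.linalg.norm(hl-hr),np.linalg.norm(fl-fr),np.linalg.norm((hl+hr)/2-(fl+fr)/2))
ey=(hl-hr)+(fl-fr);ey/=np.linalg.norm(ey);print('ey',ey,'yaw',np.degrees(np.arctan2(-ey[0],ey[1])))
P=np.array([plane(t,*f(*p),70.5)[:2] for p in [(217,316),(322,351),(283,457),(178,429)]])
print('tort',P.round(1).tolist(),P.mean(0),np.linalg.norm(P-np.roll(P,1,0),axis=1))
d=(P[0]+P[1]-P[2]-P[3]);print('tort yaw',np.degrees(np.arctan2(d[1],d[0])))
for n,a,b in [('free left',f(52,465),(428,281)),('free right',f(553,504),(284,193)),('tongue end',f(297,545),(364,223))]:
    p,e=tri((t,*a),(s,*b));print(n,p.round(1),e)
np.save('crate.npy',np.vstack([(hl+hr)/2,ey]))
E
```

```text
panel [[621.0, 213.8], [588.1, -183.9], [443.5, -171.1], [475.9, 225.2], [457.7, 29.2], [412.0, 30.9]]
widths 399.1009478262639 397.6131896320946 145.3912105983886
ey [0.08185236 0.99664447] yaw -4.695047397654588
tort [[589.7, 92.1], [561.8, 10.5], [479.6, 41.1], [501.6, 122.3]] [533.18960459  66.50636197] [93.06079183 86.21509419 87.69793631 84.15344305]
tort yaw -19.602526652597472
free left [476.4 226.7  27.1] [np.float64(0.1), np.float64(0.1)]
free right [ 441.7 -169.1   31.4] [np.float64(3.3), np.float64(3.3)]
tongue end [411.2  32.3  25.3] [np.float64(1.4), np.float64(1.4)]
```

```bash
python3 - <<'E'
from m import *
s=load('scene1');im=s['image'][165:365,190:450]
cv2.imwrite('pics/c2.png',cv2.resize(im,None,fx=3,fy=3,interpolation=2)[:,:,::-1])
E
```

```text
(no output)
```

View pics/c2.png

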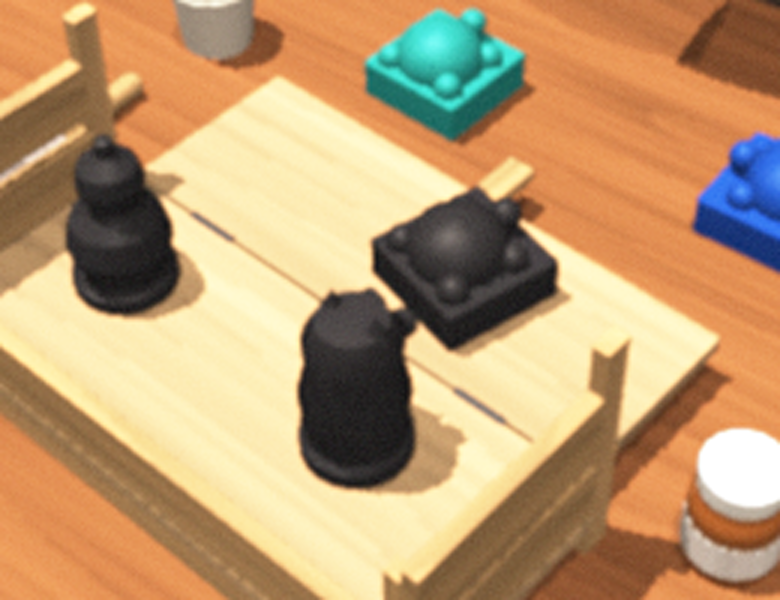

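The scene crop shows the owl foot spanning crop x 300–414 with its bottom at 483. The gourd foot spans 74–180 with its bottom at 310. The tortoise head, near (507,210), faces the robot.

```bash
python3 - <<'E'
from m import *
from scipy.optimize import least_squares
t=load('top1');s=load('scene1')
g=lambda u,v:(u/3+190-1/3,v/3+165-1/3)
C=np.load('crate.npy');O,ey=C;ex=np.array([ey[1],-ey[0]])
cr=lambda p:np.array([(p[:2]-O)@ex,(p[:2]-O)@ey]).round(1)
cam=np.array(s['cam_to_world'])[:2,3]; camt=np.array(t['cam_to_world'])[:2,3]
F=lambda u,v:(u/3+225-1/3,v/3+115-1/3)
for n,l,r,b in [('owl',(300,440),(414,440),(357,483)),('gourd',(74,275),(180,275),(127,310))]:
    p=plane(s,*g(*b),36.5)[:2];d=(cam-p)/np.linalg.norm(cam-p);c=p-36*d
    # lateral from foot edges (approx height 45)
    a=(plane(s,*g(*l),40)+plane(s,*g(*r),40))[:2]/2;w=np.linalg.norm(plane(s,*g(*l),40)-plane(s,*g(*r),40))
    nrm=np.array([-d[1],d[0]]);c2=c+nrm*((a-c)@nrm)
    print(n,c.round(1),c2.round(1),'w',w.round(1),'crate',cr(c),cr(c2))
# top: near edges
for n,p,axis in [('gourd bottom',(485,272),0),('gourd left',(440,222),1),('owl bottom',(225,251),0),('owl right',(268,208),1)]:
    q=plane(t,*F(*p),40);print(n,q.round(1),cr(q))
# tongue heights with refined pixels
for n,a,b in [('free left',F(52,465),g(718,341)),('free right',F(553,504),g(281,77)),('tongue end',F(297,545),g(520,168)),
  ('tort back-left top',F(217,316),g(451,322)),('tort right back',F(322,351),g(375,243)),('tort left front',F(178,429),g(556,263))]:
    p,e=tri((t,*a),(s,*b));print(n,p.round(1),e,cr(p))
print('tort c',cr(np.array([533.2,66.5])))
E
```

```text
owl [676.2  86.7] [675.5  87.5] w 69.4 crate [65.5 77.4] [64.7 78.2]
gourd [ 660.3 -125.8] [ 657.1 -123.2] w 71.1 crate [  67.1 -135.7] [  63.7 -133.4]
gourd bottom [ 628.2 -119.7   40. ] [  34.6 -132.3]
gourd left [668.8 -84.4  40. ] [ 72.2 -93.7]
owl bottom [646.4  87.6  40. ] [35.7 75.9]
owl right [681.1  53.2  40. ] [73.1 44.4]
free left [475.6 226.4  34. ] [np.float64(0.9), np.float64(0.9)] [-145.9  200.2]
free right [ 442.1 -168.8   39.5] [np.float64(2.3), np.float64(2.3)] [-146.9 -196.4]
tongue end [411.8  31.2  32. ] [np.float64(0.3), np.float64(0.3)] [-193.4    0.4]
tort back-left top [589.1  94.   67. ] [np.float64(1.9), np.float64(1.9)] [-21.9  77.5]
tort right back [561.1  12.3  65.9] [np.float64(2.2), np.float64(2.2)] [-43.1  -6.1]
tort left front [503.  121.2  64.8] [np.float64(1.8), np.float64(1.8)] [-109.9   97.6]
tort c [-75.3  45.6]
```

```bash
cat >> h.py <<'E'
import json
C=np.load('crate.npy');O,ey=C;ex=np.array([ey[1],-ey[0]])
w=lambda x,y,z:np.r_[O+ex*x+ey*y,z]
cr=lambda p:np.r_[(np.array(p[:2])-O)@ex,(np.array(p[:2])-O)@ey].round(1)
def down(yaw): return R.from_euler('z',yaw,degrees=True)*R.from_euler('x',180,degrees=True)
def delta(p0,R0,p,Rt): return (R0.inv().apply(np.array(p)-p0)).round(1),np.degrees((R0.inv()*Rt).as_rotvec()).round(1)
def cur():
    s=state();return np.array(s['tool_pos']),R.from_rotvec(s['orientation'])
def rep():
    s=state();p,r=cur();x=r.apply([1,0,0]);print(s['time_s'],p.round(1),'crate',cr(p),'yawx',np.degrees(np.arctan2(x[1],x[0])).round(2),'tilt',r.apply([0,0,1]).round(3),'F',np.round(s['wrist_force'],1),s['grip_width'],s['grasp_force'])
E
python3 - <<'E'
from h import *
rep();print(O,ex)
p=np.array([196.79,-645.66,231.3]);r0=down(16.9)
print(delta(p,r0,[480,-350,231],down(16.9)),delta(p,r0,w(-75,125,200),down(85.3)))
E
```

```text
0.15 [ 196.7 -645.2  230.2] crate [-352.5 -691.3] yawx 16.95 tilt [-0.     0.002 -1.   ] F [-0.8  0.4 -1. ] 85.38582531331265 0.0
[604.56190966  14.9335611 ] [ 0.99664447 -0.08185236]
(array([ 3.569e+02, -2.006e+02,  3.000e-01]), array([0., 0., 0.])) (array([ 558.5, -657.4,   31.3]), array([ -0. ,   0. , -68.4]))
```

>>> arm_command --series '[[[0.6,357,-200,0,0,0,0],[0.6,357,-200,0,0,0,0],[0.6,357,-200,0,0,0,0],[0.6,357,-200,0,0,0,0],[0.6,357,-200,0,0,0,0],[0.6,357,-200,0,0,0,0],[0.6,357,-200,0,0,0,0],[0.6,558.5,-657.4,0,0,0,-68.4],[0.6,558.5,-657.4,0,0,0,-68.4],[0.6,558.5,-657.4,0,0,0,-68.4],[0.6,558.5,-657.4,0,0,0,-68.4],[0.6,558.5,-657.4,0,0,0,-68.4],[0.6,558.5,-657.4,0,0,0,-68.4],[0.6,558.5,-657.4,0,0,0,-68.4],[0.6,558.5,-657.4,0,0,0,-68.4],[0.6,558.5,-657.4,0,0,0,-68.4],[0.6,558.5,-657.4,0,0,0,-68.4],[0.6,558.5,-657.4,0,0,0,-68.4],[0.6,558.5,-657.4,0,0,0,-68.4],[0.6,558.5,-657.4,0,0,0,-68.4]]]'

```text
time_s: 2.15
tool_pos: [539.0, 147.1, 230.8]
orientation: [-2.307, -2.132, 0.002]
wrist_force: [-0.1, -0.4, -0.0]
grip_width: 50.7
grasp_force: 0.0
```

```bash
python3 -c "
from h import *
rep()"
```

```text
2.15 [539.  147.1 230.8] crate [-76.2 126.3] yawx 85.51 tilt [-0.001 -0.    -1.   ] F [-0.1 -0.4 -0. ] 50.674461635486075 0.0
```

>>> arm_command --series '[[[0.6,0,0,45,0,0,0],[0.6,0,0,90,0,0,0],[0.6,0,0,130,0,0,0],[0.6,0,0,165,0,0,0],[0.6,0,0,180,0,0,0],[0.6,0,0,187,0,0,0],[0.6,0,0,187,0,0,0],[0.6,-10,0,187,0,0,0],[0.6,-20,0,187,0,0,0],[0.6,-26,0,187,0,0,0],[0.6,-32,0,187,0,0,0],[0.6,-38,0,187,0,0,0],[0.6,-44,0,187,0,0,0],[0.6,-50,0,187,0,0,0],[0.6,-56,0,187,0,0,0],[0.6,-62,0,187,0,0,0],[0.6,-68,0,187,0,0,0],[0.6,-72,0,187,0,0,0],[0.6,-72,0,187,0,0,0]]]'

```text
time_s: 4.05
tool_pos: [534.7, 73.8, 45.8]
orientation: [2.309, 2.127, 0.004]
wrist_force: [1.3, 2.8, 2.3]
grip_width: 50.6
grasp_force: 1.4
```

```bash
python3 -c "
from h import *
rep()
c=snap('top','top2.png')
cv2.imwrite('pics/c3.png',cv2.resize(c['image'][115:305,225:445],None,fx=3,fy=3,interpolation=2)[:,:,::-1])
snap('scene','scene2.png')"
```

```text
4.05 [534.7  73.8  45.8] crate [-74.4  52.9] yawx 85.32 tilt [ 0.003  0.    -1.   ] F [1.3 2.8 2.3] 50.62845657228602 1.4260250329971313
```

View pics/scene2.png

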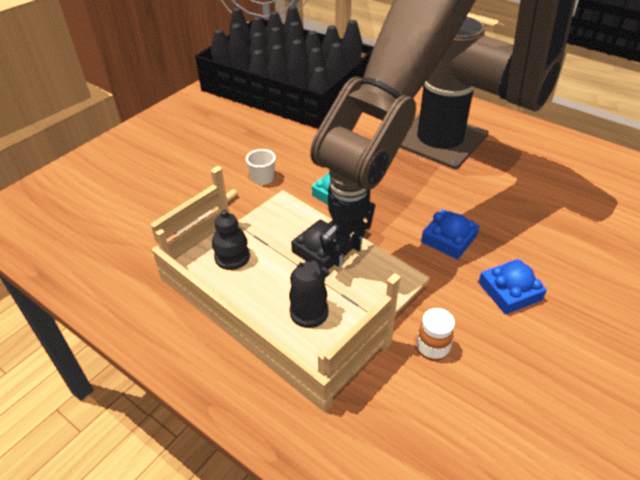

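The scene view shows the fingers against the tortoise's left side near (345,250), with the tortoise sliding flat and squaring up. I'll finish the sideways push, back off and turn.

>>> arm_command --series '[[[0.6,-6,0,0,0,0,0],[0.6,-12,0,0,0,0,0],[0.6,-18,0,0,0,0,0],[0.6,-22,0,0,0,0,0],[0.6,-25,0,0,0,0,0],[0.6,-25,0,0,0,0,0],[0.6,-15,0,0,0,0,0],[0.6,10,0,0,0,0,0],[0.6,20,0,-30,0,0,0],[0.6,20,0,-80,0,0,0],[0.6,20,0,-130,0,0,0],[0.6,20,0,-160,0,0,0],[0.6,20,0,-160,0,0,0]]]'

```text
time_s: 5.45
tool_pos: [538.1, 94.1, 210.2]
orientation: [2.303, 2.124, 0.01]
wrist_force: [1.2, 0.9, 0.6]
grip_width: 50.8
grasp_force: 0.0
```

```bash
python3 -c "
from h import *
rep()
c=snap('wrist','w1.png')
p,r=cur();print(delta(p,r,w(-150,-28,200),down(175.3)))"
```

```text
5.45 [538.1  94.1 210.2] crate [-72.8  73.4] yawx 85.38 tilt [ 0.01  -0.002 -1.   ] F [1.2 0.9 0.6] 50.79557327475156 0.0
(array([-101.2,  -75.7,    6.6]), array([  0.2,   0.3, -89.9]))
```

View pics/w1.png

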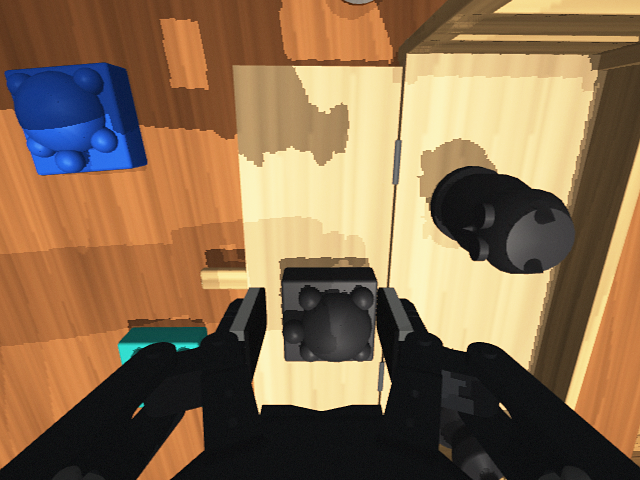

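The wrist view shows the tortoise square to the crate. Its plinth top corners are about (284,280), (376,280), (375,361) and (285,361), with the head at (293,331) toward the robot. The tongue is at about (223,279).

```bash
python3 -c "
from h import *
c=load('w1')
P=[plane(c,u,v,70.5) for u,v in [(284,280),(376,280),(375,361),(285,361)]]
for p in P: print(cr(p))
print('mean',np.mean([cr(p) for p in P],0))
for q in [(283,267),(376,267)]: print('base',cr(plane(c,*q,36.5)))
print('tongue end', cr(plane(c,202,278,36.5)))
print('corner',cr(plane(c,234,66,36.5)),cr(plane(c,404,66,36.5)))
"
```

```text
[-105.5   16.9]
[-21.   16.7]
[-17.3 -72.4]
[-107.3  -71.8]
mean [-62.775 -27.65 ]
base [-109.8   15.2]
base [-15.3  15. ]
tongue end [-192.9    3.2]
corner [-145.1  199.3] [ -1.2 199.9]
```

>>> arm_command --series '[[[0.6,-101,-68,0,0,0,-90],[0.6,-101,-68,0,0,0,-90],[0.6,-101,-68,0,0,0,-90],[0.6,-101,-68,0,0,0,-90],[0.6,-101,-68,0,0,0,-90],[0.6,-101,-68,0,0,0,-90],[0.6,-101,-68,0,0,0,-90],[0.6,-101,-68,0,0,0,-90],[0.6,-101,-68,0,0,0,-90],[0.6,-101,-68,0,0,0,-90],[0.6,-101,-68,0,0,0,-90],[0.6,-101,-68,0,0,0,-90],[0.6,-101,-68,50,0,0,-90],[0.6,-101,-68,100,0,0,-90],[0.6,-101,-68,140,0,0,-90],[0.6,-101,-68,155,0,0,-90],[0.6,-101,-68,164,0,0,-90],[0.6,-101,-68,164,0,0,-90]]]'

```text
time_s: 7.3
tool_pos: [457.7, -0.7, 38.6]
orientation: [-0.129, -3.135, -0.001]
wrist_force: [-1.0, 0.2, -0.4]
grip_width: 51.6
grasp_force: 0.0
```

```bash
python3 -c "
from h import *
rep()
p,r=cur();print(delta(p,r,w(8,-28,45.5),down(175.3)))"
```

```text
7.3 [457.7  -0.7  38.6] crate [-145.1  -27.6] yawx 175.29 tilt [-0.004  0.001 -1.   ] F [-1.   0.2 -0.4] 51.5947442590032 0.0
(array([-153. ,   -0.3,   -7.6]), array([ 0. , -0.2, -0. ]))
```

>>> arm_command --series '[[[0.6,0,0,-6,0,0,0],[0.6,-10,0,-6,0,0,0],[0.6,-20,0,-6,0,0,0],[0.6,-28,0,-6,0,0,0],[0.6,-36,0,-6,0,0,0],[0.6,-44,0,-6,0,0,0],[0.6,-52,0,-6,0,0,0],[0.6,-60,0,-6,0,0,0],[0.6,-68,0,-6,0,0,0],[0.6,-76,0,-6,0,0,0],[0.6,-84,0,-6,0,0,0],[0.6,-92,0,-6,0,0,0],[0.6,-100,0,-6,0,0,0],[0.6,-108,0,-6,0,0,0],[0.6,-116,0,-6,0,0,0],[0.6,-122,0,-6,0,0,0],[0.6,-128,0,-6,0,0,0],[0.6,-132,0,-6,0,0,0],[0.6,-135,0,-6,0,0,0],[0.6,-135,0,-6,0,0,0]]]'

```text
time_s: 9.3
tool_pos: [594.0, -11.9, 46.0]
orientation: [-0.128, -3.139, -0.0]
wrist_force: [-1.9, 0.3, -0.9]
grip_width: 51.2
grasp_force: 1.0
```

```bash
python3 -c "
from h import *
rep()
c=snap('wrist','w2.png')
p,r=cur();print(delta(p,r,w(10,-28,45.5),down(175.3)))"
```

```text
9.3 [594.  -11.9  46. ] crate [ -8.3 -27.6] yawx 175.35 tilt [-0.  0. -1.] F [-1.9  0.3 -0.9] 51.24715134224789 0.9770793467760086
(array([-18.3,  -0.4,   0.5]), array([0., 0., 0.]))
```

View pics/w2.png

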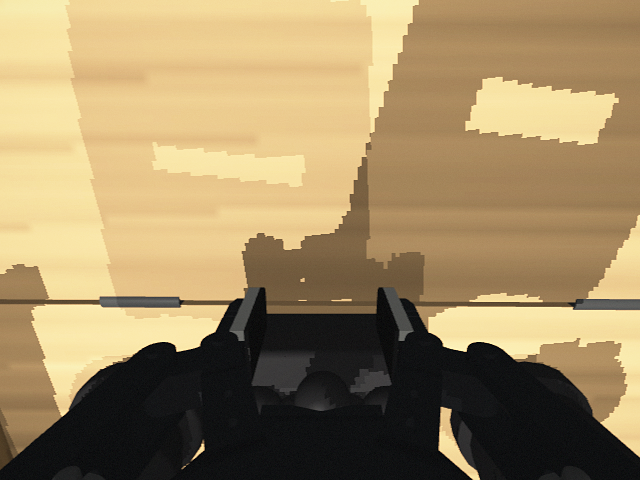

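The wrist view shows both fingers on the plinth's front face, with its base edge at row 314 and its top edge at row 352. The hinge line is at row 302.

```bash
python3 -c "
from h import *
c=load('w2')
print(cr(plane(c,320,314,36.5)),cr(plane(c,320,352,70.5)),cr(plane(c,320,302,36.5)))
t=snap('top','top3.png');im=t['image']
cv2.imwrite('pics/c4.png',cv2.resize(im[115:305,225:445],None,fx=3,fy=3,interpolation=2)[:,:,::-1])
"
```

```text
[  3.7 -29.2] [  1.1 -29.1] [ -3.2 -29.2]
```

View pics/c4.png

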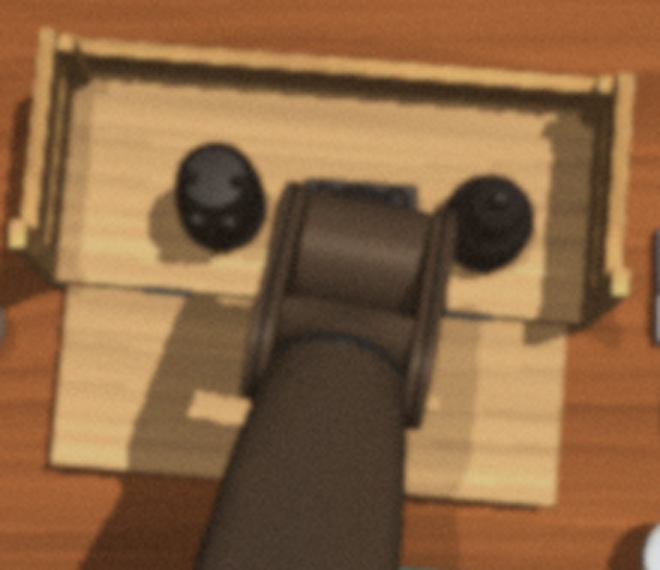

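The top crop shows the tortoise's back edge entering midway between owl and gourd, at about (360,190), with the neighbours undisturbed. I'll finish the push, then back out and rise.

>>> arm_command --series '[[[0.6,-6,0,0,0,0,0],[0.6,-12,0,0,0,0,0],[0.6,-16,0,0,0,0,0],[0.6,-18,0,0,0,0,0],[0.6,-18,0,0,0,0,0],[0.6,-8,0,0,0,0,0],[0.6,20,0,0,0,0,0],[0.6,60,0,-30,0,0,0],[0.6,100,0,-75,0,0,0],[0.6,120,0,-120,0,0,0],[0.6,120,0,-155,0,0,0],[0.6,120,0,-155,0,0,0],[0.6,120,0,-155,0,0,0]]]'

```text
time_s: 10.7
tool_pos: [475.2, -2.4, 203.6]
orientation: [0.127, 3.133, -0.002]
wrist_force: [-0.2, -0.5, -0.4]
grip_width: 51.2
grasp_force: 0.0
```

```bash
python3 -c "
from h import *
rep()
c=snap('wrist','w3.png');snap('top','top4.png');snap('scene','scene4.png')
p,r=cur();print(delta(p,r,w(-172,1,11),down(175.3)))"
```

```text
10.7 [475.2  -2.4 203.6] crate [-127.5  -27.9] yawx 175.35 tilt [ 0.006 -0.001 -1.   ] F [-0.2 -0.5 -0.4] 51.18704443842709 0.0
(array([ 42.3,  28.6, 188.9]), array([ 0. , -0.1,  0. ]))
```

View pics/w3.png

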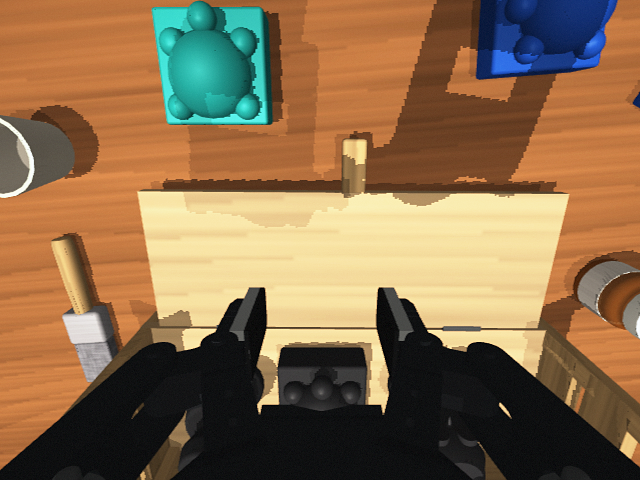

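The wrist view shows the tortoise in the crate, head at (322,385) facing the front. Its front base edge is at row 347, columns 280–366. The tongue runs from (354,140) to (353,193), with its top face between columns 343 and 366.

```bash
python3 -c "
from h import *
c=load('w3')
for q in [(280,348),(366,348)]: print('tb',cr(plane(c,*q,36.5)))
for q in [(344,141),(366,141),(342,190),(366,190),(138,192),(568,194),(156,328),(546,330)]: print(q,cr(plane(c,*q,36.5)))
t=load('top4')
d1=load('w1');print('tongue z', tri((c,355,140),(d1,202,278)), cr(tri((c,355,140),(d1,202,278))[0]))
cv2.imwrite('pics/c5.png',cv2.resize(t['image'][115:305,225:445],None,fx=3,fy=3,interpolation=2)[:,:,::-1])
"
```

```text
tb [ 23.  -73.4]
tb [22.8 19.9]
(344, 141) [-193.5   -9. ]
(366, 141) [-193.5   10.4]
(342, 190) [-149.9   -9.8]
(366, 190) [-149.9   12.3]
(138, 192) [-147.7 -198.6]
(568, 194) [-146.5  199.6]
(156, 328) [  -1.8 -204.1]
(546, 330) [ -0.3 210.1]
tongue z (array([411.01395373,  32.01586704,  32.35468719]), [np.float64(0.1), np.float64(0.1)]) [-194.3    1.2]
```

View pics/c5.png

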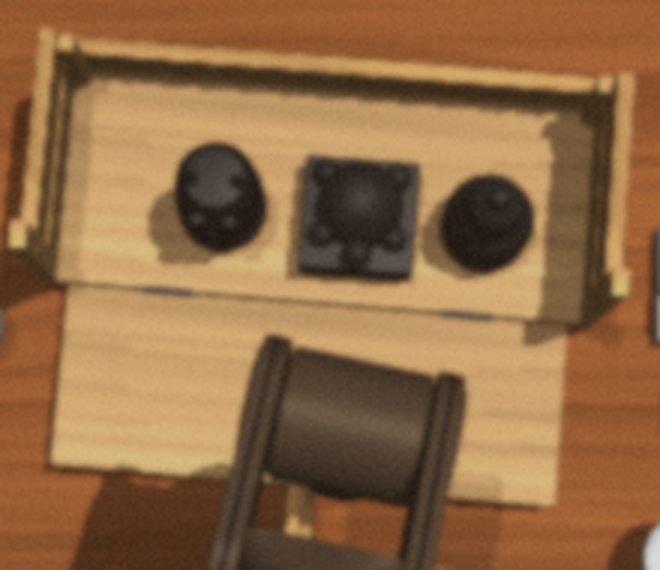

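```bash
python3 -c "
from h import *
rep()
t=load('top4');F=lambda u,v:(u/3+225-1/3,v/3+115-1/3)
print(np.mean([cr(plane(t,*F(*q),70.5)) for q in [(304,157),(419,166),(411,279),(298,271)]],0))
p,r=cur();print(delta(p,r,w(-172,0.8,13),down(175.3)))"
```

```text
10.85 [473.4  -2.1 199.8] crate [-129.3  -27.7] yawx 175.34 tilt [-0.002  0.001 -1.   ] F [ 0.2  0.8 -0.9] 51.154865421924335 0.0
[ 64.25 -27.85]
(array([ 42.3,  28.4, 186.9]), array([ 0. , -0.1,  0. ]))
```

>>> arm_command --series '[[[0.6,42.5,28.5,0,0,0,0],[0.6,42.5,28.5,0,0,0,0],[0.6,42.5,28.5,45,0,0,0],[0.6,42.5,28.5,90,0,0,0],[0.6,42.5,28.5,130,0,0,0],[0.6,42.5,28.5,160,0,0,0],[0.6,42.5,28.5,180,0,0,0],[0.6,42.5,28.5,187,0,0,0],[0.6,42.5,28.5,187,0,0,0],[0.6,42.5,28.5,187,0,0,0]]]'

```text
time_s: 11.85
tool_pos: [434.9, 29.5, 14.9]
orientation: [0.127, 3.138, -0.0]
wrist_force: [0.9, -0.5, -0.6]
grip_width: 50.9
grasp_force: 0.0
```

```bash
python3 -c "
from h import *
rep()"
```

```text
11.85 [434.9  29.5  14.9] crate [-170.3    0.6] yawx 175.35 tilt [ 0.001 -0.    -1.   ] F [ 0.9 -0.5 -0.6] 50.919413598456394 0.0
```

>>> arm_command --series '[[[0.6,1,0,3,0,0,0],[0,1,0,3,0,0,0],[0,1,0,3,0,0,0],[0,1,0,3,0,0,0],[0,1,0,3,0,0,0],[0,1,0,3,0,0,0],[0,1,0,3,0,0,0],[0,1,0,3,0,0,0]]]' --force 50

```text
time_s: 12.65
tool_pos: [433.7, 30.6, 12.2]
orientation: [0.13, 3.138, 0.003]
wrist_force: [-0.4, 4.9, 4.1]
grip_width: 21.0
grasp_force: 49.2
```

```bash
python3 -c "
from h import *
rep()
s=state()
# arc: grip pt around hinge, start angle from 30 vs 36.5 height
r=np.hypot(171,6.5);a0=np.arctan2(-6.5,171)
for a in np.radians(np.arange(0,91,6)):
    q=a0+a; print(int(round(np.degrees(a))), 'tx',round(-(171-r*np.cos(q)),1),'tz',round(-(r*np.sin(q)+6.5),1))
"
```

```text
12.65 [433.7  30.6  12.2] crate [-171.6    1.7] yawx 175.26 tilt [ 0.001  0.002 -1.   ] F [-0.4  4.9  4.1] 21.03178733448401 49.21795427799225
0 tx -0.0 tz -0.0
6 tx -0.3 tz -17.9
12 tx -2.4 tz -35.7
18 tx -6.4 tz -53.2
24 tx -12.1 tz -70.1
30 tx -19.7 tz -86.4
36 tx -28.8 tz -101.8
42 tx -39.6 tz -116.1
48 tx -51.7 tz -129.2
54 tx -65.2 tz -141.0
60 tx -79.9 tz -151.3
66 tx -95.5 tz -160.1
72 tx -112.0 tz -167.1
78 tx -129.1 tz -172.4
84 tx -146.7 tz -175.9
90 tx -164.5 tz -177.5
```

>>> arm_command --series '[[[0,0,0,-9,0,0,0],[0,-0.3,0,-18,0,0,0],[0,-1.2,0,-27,0,0,0],[0,-2.4,0,-36,0,0,0],[0,-4.2,0,-44.5,0,0,0],[0,-6.4,0,-53,0,0,0],[0,-9,0,-62,0,0,0],[0,-12,0,-70,0,0,0],[0,-15.7,0,-78.5,0,0,0],[0,-19.7,0,-86.5,0,0,0],[0,-24,0,-94.5,0,0,0],[0,-29,0,-102,0,0,0],[0,-34,0,-109,0,0,0],[0,-39.6,0,-116,0,0,0],[0,-45.5,0,-123,0,0,0],[0,-51.7,0,-129,0,0,0],[0,-51.7,0,-129,0,0,0]]]'

```text
time_s: 14.35
tool_pos: [484.8, 26.2, 140.7]
orientation: [-0.129, -3.138, -0.003]
wrist_force: [0.6, 5.7, -4.8]
grip_width: 21.1
grasp_force: 51.6
```

```bash
python3 -c "
from h import *
rep()"
```

```text
14.35 [484.8  26.2 140.7] crate [-120.3    1.4] yawx 175.31 tilt [-0.001  0.002 -1.   ] F [ 0.6  5.7 -4.8] 21.0722871894591 51.57275319099426
```

>>> arm_command --series '[[[0,-6.7,0,-6,0,0,0],[0,-13.5,0,-12,0,0,0],[0,-21,0,-17,0,0,0],[0,-28,0,-22.3,0,0,0],[0,-36,0,-27,0,0,0],[0,-44,0,-31,0,0,0],[0,-52,0,-35,0,0,0],[0,-60,0,-38,0,0,0],[0,-69,0,-41,0,0,0],[0,-77.5,0,-43.5,0,0,0],[0,-86,0,-45.5,0,0,0],[0,-95,0,-47,0,0,0],[0,-104,0,-48,0,0,0],[0,-113,0,-48.5,0,0,0],[0,-115,0,-48.5,0,0,0],[0,-115,0,-48.5,0,0,0],[0,-115,0,-48.5,0,0,0]]]'

```text
time_s: 16.05
tool_pos: [599.0, 16.2, 188.4]
orientation: [-0.127, -3.138, 0.0]
wrist_force: [-2.3, 3.3, -7.5]
grip_width: 20.9
grasp_force: 57.3
```

```bash
python3 -c "
from h import *
rep()
snap('scene','scene5.png')
c=load('scene5')
print(proj(c,w(-6,0,229)))"
```

```text
16.05 [599.   16.2 188.4] crate [-5.7  0.8] yawx 175.35 tilt [-0.001  0.    -1.   ] F [-2.3  3.3 -7.5] 20.886746960594223 57.277071475982666
[299.96857051 192.50349307]
```

View pics/scene5.png

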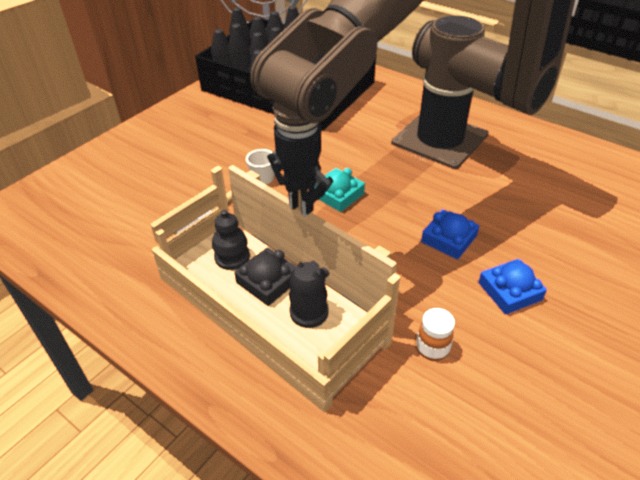

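The scene view shows the front upright, held by its tongue near (303,200), with the tortoise between gourd and owl at about (265,275). I'll press gently against the stop, release and withdraw upwards.

>>> arm_command --series '[[[0,-2,0,0,0,0,0],[0,-4,0,0,0,0,0],[0,-4,0,0,0,0,0],[0,-4,0,0,0,0,0]]]'

```text
time_s: 16.5
tool_pos: [602.9, 15.9, 188.4]
orientation: [-0.127, -3.138, 0.0]
wrist_force: [-2.4, 3.4, -8.0]
grip_width: 21.1
grasp_force: 57.1
```

```bash
python3 -c "
from h import *
rep()"
```

```text
16.5 [602.9  15.9 188.4] crate [-1.7  0.8] yawx 175.37 tilt [-0.001 -0.    -1.   ] F [-2.4  3.4 -8. ] 21.12149055291228 57.074623703956604
```

>>> arm_command --series '[[[0,-2,0,0,0,0,0],[0,-4,0,0,0,0,0],[0,-6,0,0,0,0,0],[0,-6,0,0,0,0,0],[0,-6,0,0,0,0,0]]]'

```text
time_s: 17.0
tool_pos: [605.1, 15.7, 188.4]
orientation: [-0.126, -3.127, 0.0]
wrist_force: [-15.9, 3.5, -1.7]
grip_width: 21.2
grasp_force: 57.5
```

```bash
python3 -c "
from h import *
rep()
c=snap('scene','scene6.png');snap('top','top6.png')
cv2.imwrite('pics/c6.png',cv2.resize(c['image'][130:330,140:410],None,fx=2.9,fy=2.9,interpolation=2)[:,:,::-1])"
```

```text
17.0 [605.1  15.7 188.4] crate [0.5 0.8] yawx 175.4 tilt [-0.012  0.    -1.   ] F [-15.9   3.5  -1.7] 21.21508644528253 57.46594190597534
```

The front meets its stop with 16 N back. I'll relieve that, open and rise straight up.

>>> arm_command --series '[[[0,-1,0,0,0,0,0],[0,2,0,0,0,0,0],[0,2,0,0,0,0,0],[0.5,2,0,0,0,0,0],[0.5,2,0,0,0,0,0],[0.5,2,0,0,0,0,0],[0.5,2,0,0,0,0,0],[0.5,2,0,-20,0,0,0],[0.5,2,0,-60,0,0,0],[0.5,2,0,-100,0,0,0],[0.5,2,0,-120,0,0,0],[0.5,70,0,-120,0,0,0],[0.5,120,0,-120,0,0,0],[0.5,120,0,-120,0,0,0],[0.5,120,0,-120,0,0,0]]]'

```text
time_s: 18.6
tool_pos: [488.5, 25.3, 310.0]
orientation: [0.127, 3.136, -0.001]
wrist_force: [1.1, -0.0, 0.3]
grip_width: 43.0
grasp_force: 0.0
```

```bash
python3 -c "
from h import *
rep()
c=snap('scene','scene7.png');snap('top','top7.png')
cv2.imwrite('pics/c7.png',cv2.resize(c['image'][130:330,140:410],None,fx=2.9,fy=2.9,interpolation=2)[:,:,::-1])
g=lambda q:(q*2.9-np.array([140,130])*2.9).round()
print('tongue end upright',g(proj(c,w(-6,0,229.5))),'edge L/R',[g(proj(c,w(0,y,181.5))) for y in(200,-200)])"
```

```text
18.6 [488.5  25.3 310. ] crate [-116.5    0.8] yawx 175.36 tilt [ 0.003 -0.001 -1.   ] F [ 1.1 -0.   0.3] 42.95815864033092 0.0
tongue end upright [464. 181.] edge L/R [array([722., 403.]), array([244., 115.])]
```

View pics/c7.png

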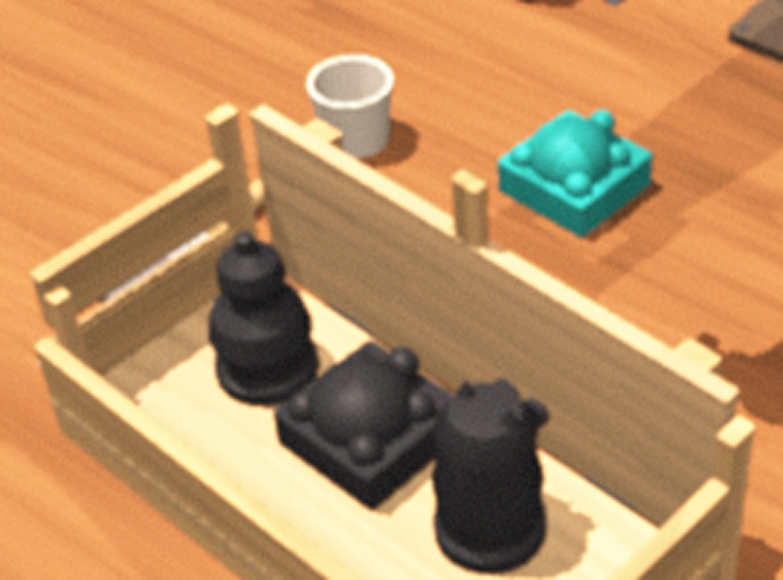

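```bash
python3 -c "
from h import *
c=load('scene7');t=load('top7')
g=lambda u,v:(u/2.9+140,v/2.9+130)
for n,q,ys,z in [('tongue end ctr',(469,180),0,229),('edge R outer',(256,107),-200,181),('L inner',(727,403),200,181)]:
    p=plane(c,*g(*q),z);print(n,cr(p))
print(t['image'].shape);cv2.imwrite('pics/c8.png',cv2.resize(t['image'][115:305,225:445],None,fx=3,fy=3,interpolation=2)[:,:,::-1])
s1=load('scene1')
for n,b in [('owl',(280,250,335,335)),('gourd',(205,205,255,275))]:
    d=cv2.absdiff(s1['image'],c['image'])[b[1]:b[3],b[0]:b[2]];print(n,d.mean())
rep()"
```

```text
tongue end ctr [-8.8  1.5]
edge R outer [ -11.8 -201.5]
L inner [ -2.3 201.8]
(480, 640, 3)
owl 37.14951871657754
gourd 20.478857142857144
18.7 [490.4  24.9 310. ] crate [-114.6    0.6] yawx 175.34 tilt [ 0.003 -0.001 -1.   ] F [-0.2  0.1  0.5] 42.5711431020079 0.0
```

View pics/c8.png

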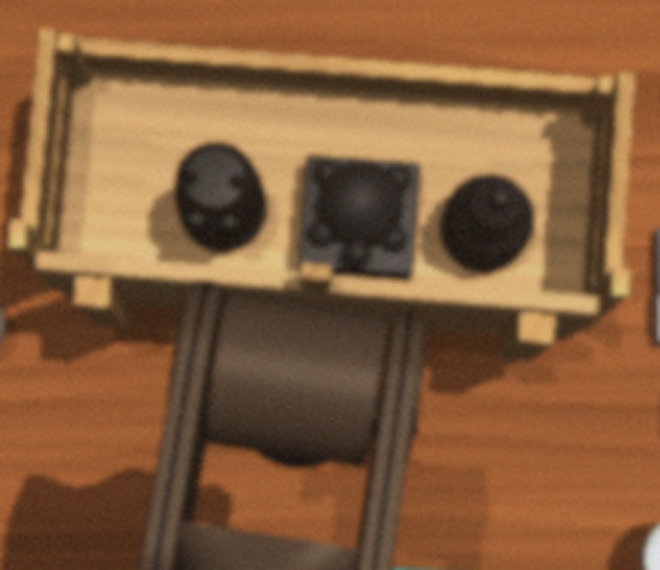

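The top crop shows the front closed and upright. Tortoise, owl and gourd stand in line, and the owl and gourd are at their original pixels. The front leans about 0.015 rad, well inside the limit of 0.08.

```bash
python3 -c "
from bench import sign_off
print(sign_off())"
```

```text
the job is handed in; nothing more can be done
None
```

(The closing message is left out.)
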